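# Fit the blasting cabinet's filter and crack its stuck lid

## Task

Get the blasting cabinet ready to clear its dust: set the clean filter cassette down flat in the open filter drawer (do not drop it) and slide the drawer fully home. Only then pull the lid up by its handle, steadily because its rubber seal is stuck and lets go suddenly, without letting it fly up, and hold it about 4 cm open at the front edge so that the extractor can draw the dust out. Finish still holding the lid there by the handle, and leave the carton, the bracket and the pliers where they are.

Things in the scene. Friction and masses are not known exactly. Their poses are not given: they have to be found in the camera images.
- cabinet: Fixed blasting cabinet: grey chamber 300 (x) by 340 (y) by 220 mm high, red window lid on top, two round arm ports standing out 16 mm from its front. On its -y side a grey extractor case, 160 mm wide, 100 mm high, its front 30 mm behind the chamber's, with the red-fronted filter drawer. Origin: centre of the chamber's underside; -x points out of the front, z up. Yaw within 0.12 rad.
- cassette: Filter cassette, loose on the bench: blue frame with white pleats, 100 (x) by 80 (y) by 28 mm, and on top a central blue grip rib 60 mm long (x), 14 mm thick (y), standing from 28 to 58 mm above the underside. About 0.13 to 0.25 kg. Origin: centre of its underside, z up. It fits the drawer with its long side front to back, either way round.
- drawer_in (a point): Centre of the filter drawer's inner floor (20 mm above the bench; moves with the drawer). Axes as the cabinet's: the inside measures 120 mm in x (front to back) by 100 mm in y; the side and back walls are 4 mm thick and stand 30 mm above this floor, the front panel 46 mm above it.
- drawer_pull (a point): Centre of the outer face of the drawer's black pull, a solid bar 70 mm wide, 14 mm high, standing out 16 mm from the red drawer front (panel 132 mm wide, its top 84 mm above the bench); 52 mm above the bench. Axes as the cabinet's: push along +x to shut the drawer.
- drawer (a joint): How far the filter drawer stands out, in m: 0 is fully home (front flush with the case, at a stop), 0.15 the outer stop; it starts 0.125 to 0.15 open. It slides against about 2 N of friction and stays where it is left.
- lid: Lid, 310 by 350 by 12 mm. Origin: middle of its front lower edge, 220 mm above the bench when shut, 260 mm when 4 cm open; axes the cabinet's when shut; hinged along y 310 mm behind this origin. 0.6 to 1 kg, falls if let go. Its seal sticks: the lid hardly moves until the upward pull at the handle reaches about 14 to 20 N, drags for the first 10 mm of lift, then lets go at once, leaving 3 to 6 N of weight at the handle.
- lid_handle (a point): Middle of the lid's black round bar handle, 14 mm thick and 110 mm long (along y), on two legs near the front edge; 30 mm behind and 46 mm above the lid's origin, 27 mm of clear space below the bar. Its axes turn with the lid.
- carton: Bystander: orange and black rivet carton 70 by 50 by 60 mm high, on the bench. Origin: centre of its underside.
- bracket: Bystander: bent aluminium bracket, foot 80 (x) by 50 (y) by 3 mm with a 43 mm upright at its +x end. Origin: centre of its underside.
- pliers: Bystander: pliers with red handles, 180 mm long along x, 12 mm thick, lying on the bench. Origin: on the bench under the middle.
Not all that is in view belongs to the job. Several things look just like the cassette: the one meant starts nearest to the robot's base.

How it is judged:
On the way, in this order (a step that is already met when the one before it is completed fails the run):
1. the filter cassette lies flat in the open drawer (x of cassette in the frame of drawer_in between -0.014 and 0.014 m and y of cassette in the frame of drawer_in between -0.014 and 0.014 m and z of cassette in the frame of drawer_in below 0.006 m and angle between cassette's own z axis and vertical below 0.1 rad and value of joint drawer above 0.03 m), for 0.2 s.
2. the drawer is slid fully home with the cassette in it (x of cassette in the frame of drawer_in between -0.014 and 0.014 m and y of cassette in the frame of drawer_in between -0.014 and 0.014 m and z of cassette in the frame of drawer_in below 0.006 m and angle between cassette's own z axis and vertical below 0.1 rad and value of joint drawer below 0.005 m), for 0.2 s.
3. the lid is broken free of its seal, held by its handle (height (world z) of lid above 0.24 m and contact force between the fingers and lid above 1 N and distance between the grasp point and lid_handle below 0.06 m and value of joint drawer below 0.005 m), for 0.2 s.
At the end, for the whole second after the job is handed in: The cassette lies flat on the drawer floor (within 14 mm of its middle), the drawer is home (within 5 mm), and the gripper still holds the lid by its handle, at rest, with its front edge 25 to 60 mm open (all of step 2 and contact force between the fingers and lid above 1 N and distance between the grasp point and lid_handle below 0.06 m and height (world z) of lid between 0.245 and 0.28 m and angular speed of lid below 0.1 rad/s); the arm keeps its last pose, push and grip.
It fails at once if the carton, the bracket or the pliers were shifted by more than 30 mm (distance of any of carton, bracket, pliers from where it was at the start of the episode above 0.03 m).
It fails at once if the lid was opened before the filter drawer was shut (height (world z) of lid above 0.23 m and value of joint drawer above 0.01 m).
It fails at once if the lid flew up: front edge more than 90 mm open (height (world z) of lid above 0.31 m).
It fails at once if the cassette was dropped: let go with its underside more than 65 mm above the bench (height (world z) of cassette above 0.065 m and contact force between the fingers and cassette below 0.02 N).
It also fails if it takes over 72 s, if anything falls off the work surface, if the arm or the gripper's body presses on something with over 40 N, if the wrist force passes 120 N, or if a joint passes its speed limit or range.

## Robot

A 6-joint arm with a two-finger parallel gripper is mounted at the origin on the work surface. World frame = base frame: x ahead of the robot, y to its left, z up, the work surface at z = 0. Lengths are in m, angles in rad, forces in N, time in s.
With the tool pointing down it reaches from about 0.3 to 0.775 m from the base axis. Payload 14.6 kg.
Tool frame: the origin (TCP) lies midway between the tips of the shut fingers; the grasp point (between the pads) lies 19 mm behind it; z points along the fingers, y is the line along which they close (so a half turn about z gives the same grasp; the last joint's range is limited). The gripper opens to 94 mm and grips with 3 to 60 N. Pads are 16 mm wide; open, the fingers measure 119 mm over their backs; the gripper's body (75 mm by 177 mm) begins 78 mm behind the grasp point.
Start: joints at [-1.334, 0.3, 1.521, -0, 1.321, -0.067], TCP at [0.165, -0.525, 0.205] pointing down, gripper open.
Joint ranges: [-3.03, 3.03], [-0.79, 2.21], [0.23, 2.52], [-1.04, 4.18], [0, 3.07], [-2.55, 2.55]. Speed limits (rad/s): [2.22, 2.22, 2.57, 3.14, 3.14, 3.14].

## Interface

Orientations are given as [roll, pitch, yaw] about the fixed x, y, z axes, in that order (R = Rz(yaw) Ry(pitch) Rx(roll)).
In Python, from station import ctrl gives the robot as it stands. The module is installed in compiled form; this text tells all that it offers.
- The arm moves only by the tool servo_tool, never from a script. Its argument "plan" is a list of rows, each a list of 7 numbers: the opening in per cent of the stroke, from 0 (shut) to 100 (fully open), then the shift along the tool's x, y, z in m, then the turn, a rotation vector about the tool's x, y, z in rad. A call has exactly 8 rows; each row shifts and turns the commanded pose from where the row before left it, along the tool's axes as they then stand; what a row does not reach is not made up. A row lasts 1/8 s, in which the tool goes at most 62.5 mm and 10.7 degrees, less where a joint would pass 70% of its speed; a pose out of reach is approached as far as the arm can. A call with a gripper value outside its range is refused whole. The fingers move at their own pace and stop on an object; "force" is the grip in N (left out, the last holds). Time passes only in rows, so rows that do not move let the fingers close, or fill a call up. It gives the time, the measured TCP pose, the force, the opening and the grip force at its end, in the units of the state.
- ctrl.get_obs(): the state, without advancing time (a new reading comes with each control period).
- ctrl.camera(name): name is "scene" or "top"; returns a dict with "pixels" (400x640x3 uint8, red, green, blue), "z_map" (400x640 float32, m along the optical axis (not along the pixel's ray), 0 where there is no reading), "mtx" (3x3 intrinsics, pixels), "dist" ([k1, k2, p1, p2, k3] as OpenCV has them; the pictures are not rectified), "pose" (4x4, takes a point from camera to world coordinates). Camera axes: x right, y up, looking along -z (the intrinsics and any distortion apply to the point x, -y, -z); pixel columns grow to the right and rows downward; lengths in m; the calibration is good to about 2 mm. A picture is of the moment at which its call begins.
- ctrl.hand_in(): hands the job in; it is judged then, once.
The state is a dict: "time_s": time; "qpos": joint angles; "joint_vel": joint speeds; "tau": joint torques, N m; "ee_pos": TCP position; "eef_rot": TCP orientation; "force": force on the tool from outside, world axes, zero at the start; "moment": the same for the moment, N m; "grip_width": finger opening in m; "grip_force": force on a finger pad.
Only numpy, scipy, OpenCV 4.12 (cv2) and the standard library are available. Lean on these libraries where they do the work, as an engineer would, in place of code of your own. Each camera call takes 0.05 s, during which the arm holds its last target. There are 200 camera calls.

## Working session

There is one attempt and no reset: what is moved stays moved. The work goes in short steps, Python scripts to look and compute and a tool call to move; the robot and the scene stay as the last step left them, time stands still between calls to the robot, and variables do not carry over. Pictures are saved under pics/ and viewed, at most 10 in all, crops included, and the job is handed in when it is done.

Besides the shell and the picture viewer there is one more tool, called after "Emit:" by a JSON object that holds its "fn" and its "kwargs". servo_tool: Moves the arm, as the interface text tells. Its arguments: {"type":"object","properties":{"plan":{"type":"array","items":{"type":"array","items":{"type":"number"}}},"force":{"type":"number"}},"required":["plan"]}

```bash
mkdir -p pics; cat > h.py <<'E'
import numpy as np, cv2
from station import ctrl
def world(c):
    h,w=c["z_map"].shape
    v,u=np.mgrid[0:h,0:w].astype(np.float32)
    p=cv2.undistortPoints(np.stack([u.ravel(),v.ravel()],1)[:,None],c["mtx"],c["dist"])[:,0].reshape(h,w,2)
    z=c["z_map"]; P=np.stack([p[...,0]*z,-p[...,1]*z,-z,np.ones_like(z)],-1)
    W=(P@np.asarray(c["pose"]).T)[...,:3]; W[z==0]=np.nan
    return W
def grab(n):
    c=ctrl.camera(n); W=world(c); np.savez(n+".npz",W=W,px=c["pixels"]); return c["pixels"],W
def save(f,px): cv2.imwrite("pics/"+f,px[...,::-1])
E
python3 - <<'E'
from h import *
a,_=grab("top"); b,_=grab("scene"); save("top0.png",a); save("scene0.png",b)
print(ctrl.get_obs())
E
```

```text
{'time_s': 0.1, 'qpos': array([-1.33362218e+00,  3.00429639e-01,  1.52151331e+00, -1.58506909e-06,
        1.32067993e+00, -6.66331524e-02]), 'joint_vel': array([-4.13397660e-05, -9.72812158e-04, -1.57379525e-03,  1.20079416e-03,
       -5.99413294e-04,  9.50402368e-04]), 'tau': array([ 1.50718690e-03, -5.32643723e+01, -3.53282583e+01,  7.09455600e-02,
        2.35177344e-02, -5.70380394e-05]), 'ee_pos': array([ 0.16446099, -0.5245962 ,  0.20493774]), 'eef_rot': array([-3.14056461e+00, -6.70643951e-05,  3.03807654e-01]), 'force': array([ 0.49376626, -0.13309851,  0.35741457]), 'moment': array([-0.00511248,  0.00615904, -0.00011504]), 'grip_force': 0.0, 'grip_width': 0.09441658462650263}
```

View pics/top0.png

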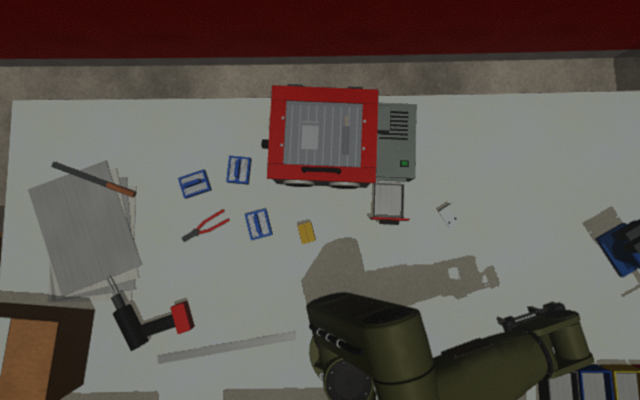

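View pics/scene0.png

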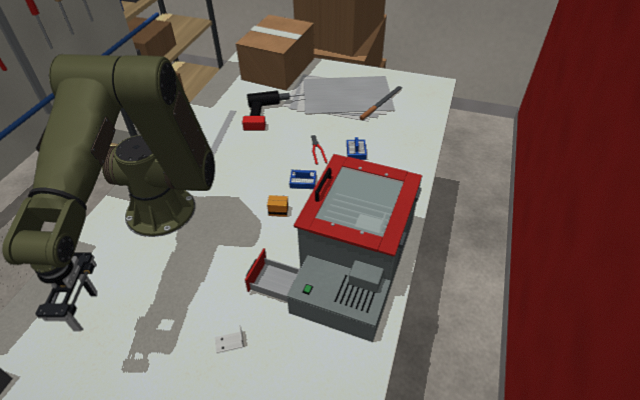

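The top view shows three cassette look-alikes at (259,223), (195,183) and (239,169). The base is near (345,380), so (259,223) is the nearest. The carton is at (306,231), the pliers at (206,226), the bracket at (447,213), the open drawer at (388,203) and the lid handle at (321,169). Next I'll measure these and crop.

```bash
python3 - <<'E'
from h import *
d=np.load("top.npz"); W=d["W"]; px=d["px"].astype(int); s=np.load("scene.npz"); Ws=s["W"]; ps=s["px"].astype(int)
np.set_printoptions(precision=4,suppress=True)
def rect(P,tag):
    r=cv2.minAreaRect(P[:,:2].astype(np.float32)*1000); print(tag,len(P),"rect",np.round(r[0],1),np.round(r[1],1),round(r[2],1),"z",np.nanpercentile(P[:,2],[5,50,95]))
def box(u0,u1,v0,v1):
    m=np.zeros(W.shape[:2],bool); m[v0:v1,u0:u1]=1; return m
z=W[...,2]
for n,b in dict(cas=(240,278,203,243),c2=(176,214,166,202),c3=(224,255,152,188)).items():
    m=box(*b)
    rect(W[m&(z>0.015)],n); rib=W[m&(z>0.045)]
    if len(rib)>4: rect(rib,n+" rib")
    print(" range",np.hypot(*np.nanmedian(W[m&(z>.015)][:,:2],0)))
rect(W[box(294,320,216,248)&(z>.03)],"carton")
rect(W[box(178,232,206,245)&(z>.005)],"pliers"); rect(W[box(435,460,200,228)&(z>.002)],"bracket")
R=(px[...,0]>1.8*px[...,1])&(px[...,0]>80)
m=box(260,385,80,190)&R&(z>.2); rect(W[m],"lid red")
m=box(365,412,205,228)&R&(z>.05); rect(W[m],"drawer front top")
m=box(295,348,160,178)&(z>.25); rect(W[m],"handle")
m=box(376,420,100,182)&(z>.08)&(z<.13)&~R; rect(W[m],"case")
m=box(372,404,182,212)&(z>.012)&(z<.03); rect(W[m],"drawer floor"); 
m=box(366,412,178,216)&(z>.04)&(z<.06); rect(W[m],"drawer walls")
# scene cam checks
zs=Ws[...,2]
X=Ws[...,0];Y=Ws[...,1]
Rs=(ps[...,0]>1.8*ps[...,1])&(ps[...,0]>80)
rect(Ws[(zs>.2)&(zs<.25)&Rs&(X>.3)],"S lid"); rect(Ws[(zs>.25)&(zs<.29)&(X>.35)&(X<.9)],"S handle")
mm=np.zeros(zs.shape,bool);mm[240:300,235:275]=1
rect(Ws[mm&Rs&(zs>.075)],"S drawer front top")
mm=np.zeros(zs.shape,bool);mm[160:195,285:322]=1
rect(Ws[mm&(zs>.015)],"S cas"); rect(Ws[mm&(zs>.045)],"S rib")
c=cv2.resize(d["px"][145:255,165:325],None,fx=5,fy=5,interpolation=cv2.INTER_CUBIC)
e=cv2.resize(d["px"][85:235,260:425],None,fx=4,fy=4,interpolation=cv2.INTER_CUBIC)[:550]
save("crop1.png",c)
E
```

```text
cas 600 rect [461.1 305. ] [99.8 80.5] 14.4 z [0.0195 0.0266 0.0589]
cas rib 72 rect [461.2 304.9] [58.4 15.1] 14.0 z [0.0488 0.0585 0.0627]
 range 0.5510838879894784
c2 627 rect [615.4 544.3] [ 83.4 105.4] 18.9 z [0.0188 0.0269 0.0581]
c2 rib 80 rect [614.3 544.1] [15.5 62.8] 16.7 z [0.0477 0.0573 0.0646]
 range 0.8173213574461681
c3 587 rect [664.8 379.7] [ 81.3 100.1] 84.4 z [0.0194 0.0274 0.0585]
c3 rib 76 rect [665.  379.9] [15.7 58.9] 84.3 z [0.0501 0.0574 0.0627]
 range 0.7619404456201525
carton 277 rect [427.2 126.7] [69.7 49.9] 14.3 z [0.0547 0.0602 0.0649]
pliers 462 rect [460.5 506.6] [199.5 141. ] 89.1 z [0.0053 0.01   0.0165]
bracket 306 rect [ 489.5 -397.6] [ 91.4 101.2] 88.8 z [0.0021 0.0045 0.0346]
lid red 4869 rect [746.6  61.1] [349.9 309.8] 86.7 z [0.2281 0.2323 0.2365]
drawer front top 72 rect [ 473.  -171.1] [126.2   7.2] 88.1 z [0.0788 0.085  0.0898]
handle 175 rect [622.   68.4] [119.3  13.9] 87.5 z [0.2651 0.2718 0.276 ]
case 2513 rect [ 752.8 -199.1] [139.4 272.8] 87.2 z [0.0953 0.1006 0.1063]
drawer floor 725 rect [ 552.  -176.6] [104.2 104.4] 87.8 z [0.0149 0.0203 0.0257]
drawer walls 147 rect [ 545.7 -180.8] [127.8 159.7] 3.5 z [0.0422 0.0488 0.0541]
S lid 7148 rect [1006.7  733.1] [2195.8  842.6] 89.9 z [0.2059 0.2326 0.2444]
S handle 154 rect [622.4  67. ] [124.5  15.3] 86.8 z [0.2543 0.2715 0.2763]
S drawer front top 83 rect [ 472.  -173.6] [128.8   8.3] 86.6 z [0.0829 0.0859 0.0911]
S cas 540 rect [506.  202.4] [112.3 446. ] 20.9 z [0.0197 0.0311 0.2722]
S rib 192 rect [539.9 162.7] [ 59.8 351.8] 28.9 z [0.0483 0.2329 0.2752]
```

View pics/crop1.png

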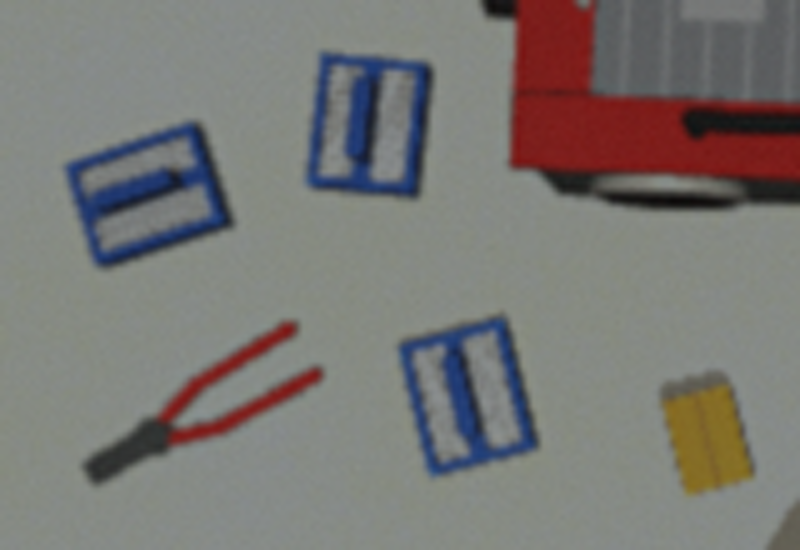

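The crop confirms the choice: the cassette nearest the base is at crop (470,395), with its rib on top, and the pliers and carton are well clear. Next come a drawer profile and port clearance, plus the first move's numbers.

```bash
cat >> h.py <<'E'
def dtool(target,yaw,o=None):
    """shift in tool axes (down pointing) from current pose to target at current orientation; z-turn"""
    from scipy.spatial.transform import Rotation as R
    o=o or ctrl.get_obs(); r=R.from_euler("xyz",o["eef_rot"])
    rt=R.from_euler("xyz",[np.pi,0,yaw])
    return r.inv().apply(np.array(target)-o["ee_pos"]), (r.inv()*rt).as_rotvec()
E
python3 - <<'E'
from h import *
np.set_printoptions(precision=3,suppress=True,linewidth=150)
yaw=-.055; c,s=np.cos(yaw),np.sin(yaw); O=np.array([.7466,.0611])
for n in("top","scene"):
    W=np.load(n+".npz")["W"]; q=(W[...,:2]-O)@np.array([[c,-s],[s,c]])  # cabinet frame
    z=W[...,2]
    m=(abs(q[...,1]+.25)<.03)&(q[...,0]<-.1)&(q[...,0]>-.32)&(z<.2)
    x=q[...,0][m]; zz=z[m]
    print(n,"x prof",[(round(b,3),round(float(np.median(zz[abs(x-b)<.003])),3)) for b in np.arange(-.31,-.10,.006) if (abs(x-b)<.003).any()])
    m=(q[...,0]<-.14)&(q[...,0]>-.24)&(abs(q[...,1]+.25)<.09)&(z<.2)
    y=q[...,1][m]; zz=z[m]
    print(n,"y prof",[(round(b,3),round(float(np.median(zz[abs(y-b)<.002])),3)) for b in np.arange(-.33,-.17,.004) if (abs(y-b)<.002).any()])
    m=(q[...,0]<-.154)&(q[...,0]>-.18)&(abs(q[...,1])<.17)&(z>.02)&(z<.2)
    if m.any(): print("ports",q[m].min(0),q[m].max(0),z[m].min(),z[m].max())
print(dtool([.461-.012*.968,.305-.012*.25,.16],.25))
E
```

```text
top x prof [(np.float64(-0.31), 0.0), (np.float64(-0.304), -0.001), (np.float64(-0.298), -0.001), (np.float64(-0.292), 0.001), (np.float64(-0.286), 0.001), (np.float64(-0.28), 0.004), (np.float64(-0.274), 0.058), (np.float64(-0.268), 0.058), (np.float64(-0.262), 0.084), (np.float64(-0.256), 0.085), (np.float64(-0.25), 0.021), (np.float64(-0.244), 0.021), (np.float64(-0.238), 0.022), (np.float64(-0.232), 0.02), (np.float64(-0.226), 0.021), (np.float64(-0.22), 0.02), (np.float64(-0.214), 0.019), (np.float64(-0.208), 0.019), (np.float64(-0.202), 0.02), (np.float64(-0.196), 0.019), (np.float64(-0.19), 0.02), (np.float64(-0.184), 0.02), (np.float64(-0.178), 0.021), (np.float64(-0.172), 0.019), (np.float64(-0.166), 0.021), (np.float64(-0.16), 0.019), (np.float64(-0.154), 0.02), (np.float64(-0.148), 0.02), (np.float64(-0.142), 0.021), (np.float64(-0.136), 0.02), (np.float64(-0.13), 0.046), (np.float64(-0.124), 0.002), (np.float64(-0.118), 0.0), (np.float64(-0.112), 0.092), (np.float64(-0.106), 0.097)]
top y prof [(np.float64(-0.33), -0.001), (np.float64(-0.326), -0.001), (np.float64(-0.322)
[... 2465 characters left out ...]
 (np.float64(-0.27), 0.022), (np.float64(-0.266), 0.023), (np.float64(-0.262), 0.022), (np.float64(-0.258), 0.021), (np.float64(-0.254), 0.021), (np.float64(-0.25), 0.022), (np.float64(-0.246), 0.022), (np.float64(-0.242), 0.021), (np.float64(-0.238), 0.022), (np.float64(-0.234), 0.022), (np.float64(-0.23), 0.021), (np.float64(-0.226), 0.022), (np.float64(-0.222), 0.021), (np.float64(-0.218), 0.022), (np.float64(-0.214), 0.022), (np.float64(-0.21), 0.022), (np.float64(-0.206), 0.022), (np.float64(-0.202), 0.021), (np.float64(-0.198), 0.036), (np.float64(-0.194), 0.039), (np.float64(-0.19), 0.048), (np.float64(-0.174), 0.137)]
(array([ 0.519, -0.703,  0.046]), array([-0.001, -0.   ,  0.054]))
```

Drawer centre is about (0.539, -0.178), cabinet yaw -0.055, and the ports are clear. I'm moving to above the cassette.

Emit:
{"fn": "servo_tool", "kwargs": {"plan": [[60,0.032,-0.03,0,0,0,0],[60,0.032,-0.03,0,0,0,0],[60,0.032,-0.03,0,0,0,0],[60,0.032,-0.03,0,0,0,0],[60,0.032,-0.03,0,0,0,0],[60,0.032,-0.03,0,0,0,0],[60,0.032,-0.03,0,0,0,0],[60,0.032,-0.03,0,0,0,0]], "force": 40}}

```text
time_s: 1.1
ee_pos: [0.3374, -0.2179, 0.2054]
eef_rot: [-3.142, 0.0, 0.304]
force: [1.0, 0.1, -0.4]
grip_width: 0.0565
grip_force: 0.0
```

Emit:
{"fn": "servo_tool", "kwargs": {"plan": [[60,0.022,-0.03,0,0,0,0],[60,0.022,-0.03,0,0,0,0],[60,0.022,-0.03,0,0,0,0],[60,0.022,-0.03,0,0,0,0],[60,0.022,-0.03,0,0,0,0],[60,0.022,-0.03,0,0,0,0],[60,0.022,-0.03,0,0,0,0],[60,0.022,-0.03,0,0,0,0]]}}

```text
time_s: 2.1
ee_pos: [0.4333, 0.0637, 0.2053]
eef_rot: [-3.142, 0.0, 0.304]
force: [0.1, -0.0, 0.3]
grip_width: 0.0567
grip_force: 0.0
```

Emit:
{"fn": "servo_tool", "kwargs": {"plan": [[60,0.011,-0.028,0.005,0,0,0.007],[60,0.011,-0.028,0.005,0,0,0.007],[60,0.011,-0.028,0.005,0,0,0.007],[60,0.011,-0.028,0.005,0,0,0.007],[60,0.011,-0.028,0.005,0,0,0.007],[60,0.011,-0.028,0.005,0,0,0.007],[60,0.011,-0.028,0.005,0,0,0.007],[60,0.011,-0.028,0.005,0,0,0.007]]}}

```text
time_s: 3.1
ee_pos: [0.4559, 0.3029, 0.1649]
eef_rot: [3.141, 0.001, 0.248]
force: [-0.4, -0.8, 0.1]
grip_width: 0.0562
grip_force: 0.0
```

```bash
python3 - <<'E'
from h import *
o=ctrl.get_obs(); print(o["ee_pos"],o["eef_rot"],o["force"],dtool([.461-.012*.968,.305-.012*.25,.032],.25))
E
```

```text
[0.45586238 0.30291718 0.16494643] [3.14140259e+00 6.51572349e-04 2.47606841e-01] [-0.43910598 -0.84410116  0.07772801] (array([-0.00641896, -0.00072381,  0.1329505 ]), array([ 0.00018928,  0.0006518 , -0.0023931 ]))
```

Emit:
{"fn": "servo_tool", "kwargs": {"plan": [[60,-0.003,0,0.022,0,0,0],[60,-0.003,0,0.022,0,0,0],[60,0,0,0.022,0,0,0],[60,0,0,0.022,0,0,0],[60,0,0,0.022,0,0,0],[60,0,0,0.012,0,0,0],[60,0,0,0.005,0,0,0],[60,0,0,0,0,0,0]]}}

```text
time_s: 4.1
ee_pos: [0.4503, 0.3006, 0.0387]
eef_rot: [-3.142, -0.0, 0.248]
force: [-1.1, -0.0, -0.5]
grip_width: 0.0563
grip_force: 0.0
```

```bash
python3 - <<'E'
from h import *
o=ctrl.get_obs(); print(o["ee_pos"],o["eef_rot"],o["force"],dtool([.461-.012*.968,.305-.012*.25,.032],.25))
a,_=grab("scene"); save("grasp1.png",cv2.resize(a[130:230,240:400],None,fx=4,fy=4,interpolation=cv2.INTER_CUBIC))
E
```

```text
[0.45028268 0.30057622 0.0386615 ] [-3.14157088e+00 -1.52699862e-04  2.47807350e-01] [-1.14837134 -0.0381838  -0.46744474] (array([-0.00052302, -0.00160056,  0.00666145]), array([-2.16040276e-05, -1.52723669e-04, -2.19264882e-03]))
```

View pics/grasp1.png

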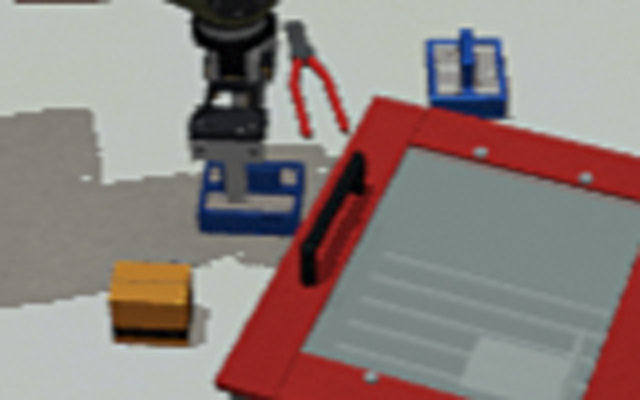

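The crop shows the fingers straddling the cassette rib near crop (240,185), slightly toward the robot as planned. I'll lower the last 6 mm and close.

Emit:
{"fn": "servo_tool", "kwargs": {"plan": [[60,0,-0.002,0.004,0,0,0],[60,0,0,0.002,0,0,0],[0,0,0,0,0,0,0],[0,0,0,0,0,0,0],[0,0,0,0,0,0,0],[0,0,0,0,0,0,0],[0,0,0,0,0,0,0],[0,0,0,0,0,0,0]], "force": 40}}

```text
time_s: 5.15
ee_pos: [0.4497, 0.3025, 0.0325]
eef_rot: [-3.141, -0.0, 0.248]
force: [-0.3, 0.6, 0.3]
grip_width: 0.0137
grip_force: 40.0
```

Emit:
{"fn": "servo_tool", "kwargs": {"plan": [[0,0,0,-0.01,0,0,0],[0,0,0,-0.02,0,0,0],[0,0,0,-0.02,0,0,0],[0,0,0,-0.02,0,0,0],[0,0,0,-0.02,0,0,0],[0,0,0,-0.02,0,0,0],[0,0,0,-0.01,0,0,0],[0,0,0,0,0,0,0]]}}

```text
time_s: 6.15
ee_pos: [0.4498, 0.3025, 0.1529]
eef_rot: [-3.141, -0.001, 0.248]
force: [-0.2, 0.3, -2.4]
grip_width: 0.0138
grip_force: 40.0
```

```bash
python3 - <<'E'
from h import *
o=ctrl.get_obs(); print(o["ee_pos"],o["eef_rot"],o["force"],o["grip_width"],o["grip_force"])
c,s=np.cos(-.055),np.sin(-.055)
print(dtool([.5387-.012*c,-.1778-.012*s,.16],-.055))
a,W=grab("top"); 
b=(a[...,2].astype(int)>1.6*a[...,0])&(W[...,2]>.05)&(W[...,2]<.2); print(b.sum(), W[b].mean(0) if b.any() else 0)
a,W=grab("scene"); p=a.astype(int)
b=(p[...,2]>1.6*p[...,0])&(W[...,2]>.08)&(W[...,2]<.25)&(W[...,0]>.35)&(W[...,0]<.56)&(W[...,1]>.2)&(W[...,1]<.4); P=W[b]; print(len(P),P.min(0),P.max(0)); 
print(cv2.minAreaRect(P[:,:2].astype(np.float32)*1000))
E
```

```text
[0.44977367 0.30250047 0.15286524] [-3.14140650e+00 -7.76536203e-04  2.47826463e-01] [-0.23742908  0.29303756 -2.39590497] 0.0138344602408613 39.99756038188934
(array([-0.04305544,  0.4838597 , -0.00725827]), array([-3.02307735e-04, -7.42406554e-04,  3.02826519e-01]))
767 [ 0.22270699 -0.57097987  0.08131356]
301 [0.40707842 0.25093302 0.12086187] [0.51525585 0.34886788 0.18609654]
((461.6507263183594, 300.61651611328125), (97.30027770996094, 80.64898681640625), 16.005674362182617)
```

Emit:
{"fn": "servo_tool", "kwargs": {"plan": [[0,-0.01,0.039,0,0,0,0],[0,-0.01,0.039,0,0,0,0],[0,-0.01,0.039,0,0,0,0],[0,-0.01,0.039,0,0,0,0],[0,-0.01,0.039,0,0,0,0],[0,-0.01,0.039,0,0,0,0],[0,-0.01,0.039,0,0,0,0],[0,-0.01,0.039,0,0,0,0]]}}

```text
time_s: 7.25
ee_pos: [0.4482, -0.0209, 0.1518]
eef_rot: [-3.141, 0.001, 0.248]
force: [0.2, -0.3, -2.4]
grip_width: 0.0139
grip_force: 40.0
```

Emit:
{"fn": "servo_tool", "kwargs": {"plan": [[0,-0.01,0.039,0,0,0,0],[0,-0.01,0.039,0,0,0,0],[0,-0.01,0.039,0,0,0,0],[0,-0.01,0.039,0,0,0,0.05],[0,0,0,0,0,0,0.08],[0,0,0,0,0,0,0.08],[0,0,0,0,0,0,0.08],[0,0,0,0,0,0,0.013]]}}

```text
time_s: 8.25
ee_pos: [0.4478, -0.1806, 0.1518]
eef_rot: [-3.141, 0.001, -0.055]
force: [0.1, 0.4, -2.7]
grip_width: 0.0138
grip_force: 40.0
```

```bash
python3 - <<'E'
from h import *
o=ctrl.get_obs(); print(o["ee_pos"],o["eef_rot"],o["force"],o["grip_width"],o["grip_force"])
c,s=np.cos(-.055),np.sin(-.055)
print(dtool([.5387-.012*c,-.1778-.012*s,.16],-.055))
a,W=grab("scene"); p=a.astype(int)
b=(p[...,2]>1.5*p[...,0])&(W[...,2]>.1)&(W[...,2]<.22)&(W[...,0]>.35)&(W[...,0]<.56)&(W[...,1]>-.3)&(W[...,1]<-.08); P=W[b]; print(len(P),np.percentile(P[:,2],[1,50,99])); 
print(cv2.minAreaRect(P[:,:2].astype(np.float32)*1000))
save("carry.png",cv2.resize(a[150:350,170:390],None,fx=3,fy=3,interpolation=cv2.INTER_CUBIC))
E
```

```text
[ 0.44784131 -0.18057107  0.1517882 ] [-3.14111198e+00  1.12941998e-03 -5.53924299e-02] [ 0.08480709  0.38388017 -2.67319044] 0.01380717816208969 39.99790012836456
(array([ 0.07855659, -0.00779641, -0.00829678]), array([-0.0004809 ,  0.00112933, -0.0003927 ]))
474 [0.12354298 0.14744388 0.18269293]
((459.8541259765625, -181.97157287597656), (84.41873168945312, 101.7706069946289), 86.23041534423828)
```

View pics/carry.png

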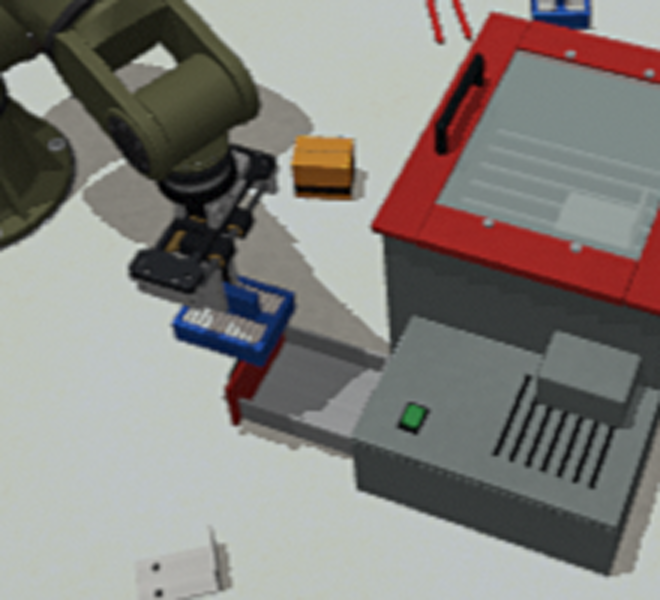

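The cassette hangs level in the grip at (235,320) in the crop, just in front of the drawer at (310,390). Now I'll move over the drawer and lower.

Emit:
{"fn": "servo_tool", "kwargs": {"plan": [[0,0.013,-0.002,0,0,0,0],[0,0.013,-0.002,0,0,0,0],[0,0.013,-0.002,0,0,0,0],[0,0.013,-0.002,0,0,0,0],[0,0.013,0,0,0,0,0],[0,0.013,0,0,0,0,0],[0,0,0,0,0,0,0],[0,0,0,0,0,0,0]]}}

```text
time_s: 9.3
ee_pos: [0.5262, -0.177, 0.1523]
eef_rot: [-3.141, 0.0, -0.055]
force: [0.4, -0.7, -2.1]
grip_width: 0.0133
grip_force: 40.0
```

```bash
python3 - <<'E'
from h import *
o=ctrl.get_obs(); print(o["ee_pos"],o["eef_rot"],o["force"])
c,s=np.cos(-.055),np.sin(-.055)
print(dtool([.5387-.012*c,-.1778-.012*s,.0525],-.055))
a,W=grab("scene"); p=a.astype(int)
b=(p[...,2]>1.5*p[...,0])&(W[...,2]>.1)&(W[...,2]<.22)&(W[...,0]>.35)&(W[...,0]<.65)&(W[...,1]>-.3)&(W[...,1]<-.08); P=W[b]; print(len(P))
print(cv2.minAreaRect(P[:,:2].astype(np.float32)*1000))
E
```

```text
[ 0.52620583 -0.17699059  0.15231343] [-3.14146479e+00  4.20952662e-04 -5.52681534e-02] [ 0.43511622 -0.70577402 -2.12293584]
(array([0.00056183, 0.00013397, 0.09981319]), array([-0.00012792,  0.00042094, -0.00026818]))
481
((537.4735717773438, -179.22767639160156), (82.87293243408203, 102.3100814819336), 86.9671630859375)
```

Emit:
{"fn": "servo_tool", "kwargs": {"plan": [[0,0,0,0.01,0,0,0],[0,0,0,0.015,0,0,0],[0,0,0,0.015,0,0,0],[0,0,0,0.015,0,0,0],[0,0,0,0.015,0,0,0],[0,0,0,0.015,0,0,0],[0,0,0,0.008,0,0,0],[0,0,0,0.003,0,0,0]]}}

```text
time_s: 10.35
ee_pos: [0.5264, -0.177, 0.056]
eef_rot: [-3.141, 0.0, -0.055]
force: [-0.0, -0.8, -1.9]
grip_width: 0.0135
grip_force: 40.0
```

Emit:
{"fn": "servo_tool", "kwargs": {"plan": [[0,0,0,0.001,0,0,0],[0,0,0,0.001,0,0,0],[0,0,0,0.001,0,0,0],[0,0,0,0,0,0,0],[0,0,0,0,0,0,0],[0,0,0,0,0,0,0],[0,0,0,0,0,0,0],[0,0,0,0,0,0,0]]}}

```text
time_s: 11.35
ee_pos: [0.5265, -0.177, 0.0535]
eef_rot: [3.142, -0.0, -0.055]
force: [0.5, -0.6, -2.5]
grip_width: 0.0139
grip_force: 40.0
```

Emit:
{"fn": "servo_tool", "kwargs": {"plan": [[0,0,0,0.001,0,0,0],[0,0,0,0.0005,0,0,0],[0,0,0,0.0005,0,0,0],[0,0,0,0,0,0,0],[0,0,0,0,0,0,0],[0,0,0,0,0,0,0],[0,0,0,0,0,0,0],[0,0,0,0,0,0,0]]}}

```text
time_s: 12.35
ee_pos: [0.5271, -0.177, 0.0525]
eef_rot: [3.141, -0.002, -0.055]
force: [-0.2, 1.0, 7.3]
grip_width: 0.0137
grip_force: 40.0
```

It's in contact with the floor. Release gently and lift.

Emit:
{"fn": "servo_tool", "kwargs": {"plan": [[20,0,0,0,0,0,0],[25,0,0,0,0,0,0],[35,0,0,0,0,0,0],[40,0,0,0,0,0,0],[40,0,0,0,0,0,0],[40,0,0,-0.01,0,0,0],[40,0,0,-0.02,0,0,0],[40,0,0,-0.02,0,0,0]]}}

```text
time_s: 13.35
ee_pos: [0.5265, -0.177, 0.1027]
eef_rot: [3.141, -0.0, -0.055]
force: [-0.0, 1.0, -0.3]
grip_width: 0.0377
grip_force: 0.0
```

Emit:
{"fn": "servo_tool", "kwargs": {"plan": [[40,0,0,-0.03,0,0,0],[40,0,0,-0.03,0,0,0],[40,-0.04,0,-0.02,0,0,0],[40,-0.04,0,0,0,0,0],[0,-0.04,0,0,0,0,0],[0,-0.03,0,0,0,0,0],[0,-0.02,0,0,0,0,0],[0,0,0,0,0,0,0]]}}

```text
time_s: 14.35
ee_pos: [0.3563, -0.1677, 0.1823]
eef_rot: [3.141, -0.001, -0.056]
force: [1.2, 0.3, -0.8]
grip_width: 0.0019
grip_force: 0.0
```

```bash
python3 - <<'E'
from h import *
o=ctrl.get_obs(); print(o["ee_pos"],o["eef_rot"],o["force"],o["grip_width"])
yaw=-.055; c,s=np.cos(yaw),np.sin(yaw); O=np.array([.7466,.0611])
for n in("top","scene"):
    a,W=grab(n); p=a.astype(int)
    q=(W[...,:2]-O)@np.array([[c,-s],[s,c]]); z=W[...,2]
    reg=(abs(q[...,1]+.25)<.048)&(q[...,0]<-.125)&(q[...,0]>-.3)
    m=reg&(p[...,2]>1.4*p[...,0])&(z>.03)&(z<.09)
    r=cv2.minAreaRect(q[m].astype(np.float32)*1000); t=z[m&(z<.06)]; print(n,m.sum(),r,np.median(t),np.percentile(z[m],98))
    f=(abs(q[...,1]+.25)<.06)&(q[...,0]<-.2)&(q[...,0]>-.3)&(z>.078)&(z<.095)&(p[...,0]>1.8*p[...,1])
    print(" front",cv2.minAreaRect(q[f].astype(np.float32)*1000) if f.any() else 0)
    if n=="scene": save("placed.png",cv2.resize(a[200:350,210:400],None,fx=4,fy=4,interpolation=cv2.INTER_CUBIC))
E
```

```text
[ 0.35633364 -0.16770889  0.18232066] [ 3.14085291e+00 -1.39746347e-03 -5.59946558e-02] [ 1.20295489  0.31405861 -0.83664322] 0.001900962902024158
top 311 ((-194.22396850585938, -249.4517059326172), (100.0714340209961, 79.55862426757812), 0.21011610329151154) 0.047660347421132565 0.08277225879226617
 front ((-260.1318664550781, -249.6156768798828), (118.08207702636719, 7.263270854949951), 89.6091079711914)
scene 506 ((-194.92874145507812, -249.9244842529297), (83.4765396118164, 102.49522399902344), 89.80062866210938) 0.04829544464247659 0.08185591927887274
 front ((-260.6468200683594, -250.4307098388672), (118.41465759277344, 10.213879585266113), 89.7826919555664)
```

View pics/placed.png

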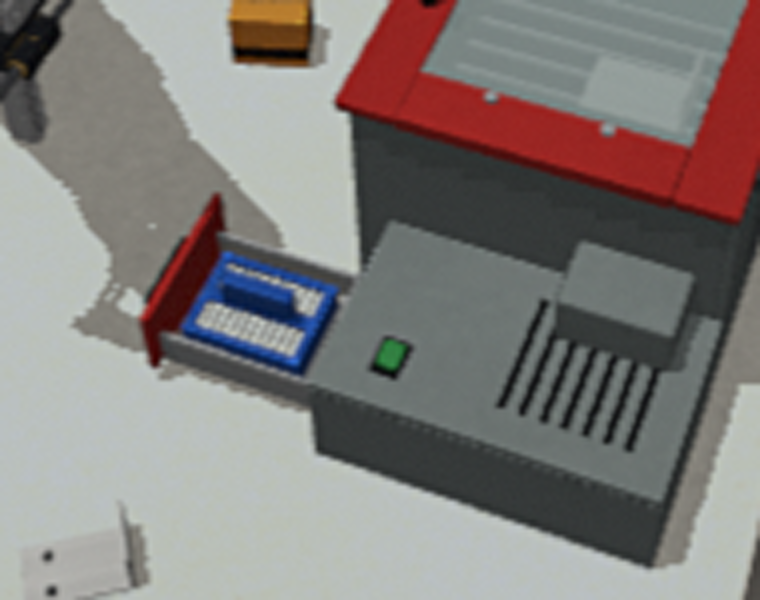

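The placed cassette sits centred and flat: cabinet frame (-0.1945, -0.2497), drawer centre (-0.1945, -0.250), crop (260,310). Next I'll push the bar with shut fingers, 20 mm to the -y side, so the gripper body clears the chamber.

```bash
cat >> h.py <<'E'
YAW=-.055; O=np.array([.7466,.0611])
def cab(x,y,z):
    c,s=np.cos(YAW),np.sin(YAW); return [O[0]+c*x-s*y,O[1]+s*x+c*y,z]
E
python3 - <<'E'
from h import *
print(dtool(cab(-.325,-.27,.035),YAW))
E
```

```text
(array([0.05099024, 0.01997819, 0.14708225]), array([ 0.00046648, -0.00107095, -0.00038582]))
```

Emit:
{"fn": "servo_tool", "kwargs": {"plan": [[0,0.005,0.003,0.025,0,0,0],[0,0.005,0.003,0.025,0,0,0],[0,0.01,0.003,0.025,0,0,0],[0,0.01,0.003,0.025,0,0,0],[0,0.01,0.004,0.025,0,0,0],[0,0.01,0.004,0.017,0,0,0],[0,0.0,0,0.005,0,0,0],[0,0,0,0,0,0,0]]}}

```text
time_s: 15.45
ee_pos: [0.4056, -0.1901, 0.0344]
eef_rot: [-3.141, 0.0, -0.055]
force: [-1.3, 0.1, 0.6]
grip_width: 0.0002
grip_force: 0.0
```

Emit:
{"fn": "servo_tool", "kwargs": {"plan": [[0,0.01,0,0,0,0,0],[0,0.01,0,0,0,0,0],[0,0.008,0,0,0,0,0],[0,0.006,0,0,0,0,0],[0,0.006,0,0,0,0,0],[0,0.008,0,0,0,0,0],[0,0.008,0,0,0,0,0],[0,0.008,0,0,0,0,0]]}}

```text
time_s: 16.45
ee_pos: [0.4699, -0.1939, 0.0344]
eef_rot: [-3.142, 0.0, -0.055]
force: [-2.5, 0.1, 1.4]
grip_width: 0.0008
grip_force: 1.2
```

Emit:
{"fn": "servo_tool", "kwargs": {"plan": [[0,0.008,0,0,0,0,0],[0,0.008,0,0,0,0,0],[0,0.008,0,0,0,0,0],[0,0.008,0,0,0,0,0],[0,0.008,0,0,0,0,0],[0,0.008,0,0,0,0,0],[0,0.008,0,0,0,0,0],[0,0.008,0,0,0,0,0]]}}

```text
time_s: 17.45
ee_pos: [0.5338, -0.1975, 0.0344]
eef_rot: [3.141, 0.0, -0.055]
force: [-2.2, -0.9, 0.2]
grip_width: 0.0006
grip_force: 1.2
```

```bash
python3 - <<'E'
from h import *
o=ctrl.get_obs(); print(o["ee_pos"],o["eef_rot"],o["force"]); print(dtool(cab(-.144,-.27,.035),YAW))
E
```

```text
[ 0.53384941 -0.19751254  0.03441017] [ 3.14148732e+00  3.24563733e-05 -5.52581258e-02] [-2.22951118 -0.88481393  0.23649834]
(array([ 5.42123643e-02,  6.91999013e-05, -5.91578627e-04]), array([ 1.05327989e-04,  3.24699676e-05, -2.58124059e-04]))
```

Pushing against about 2 N of friction as expected. Continuing to the stop.

Emit:
{"fn": "servo_tool", "kwargs": {"plan": [[0,0.008,0,0,0,0,0],[0,0.008,0,0,0,0,0],[0,0.008,0,0,0,0,0],[0,0.008,0,0,0,0,0],[0,0.006,0,0,0,0,0],[0,0.004,0,0,0,0,0],[0,0.003,0,0,0,0,0],[0,0.001,0,0,0,0,0]]}}

```text
time_s: 18.45
ee_pos: [0.5794, -0.1999, 0.0345]
eef_rot: [-3.142, -0.0, -0.055]
force: [-1.5, -0.8, 0.7]
grip_width: 0.0006
grip_force: 1.0
```

Emit:
{"fn": "servo_tool", "kwargs": {"plan": [[0,0.002,0,0,0,0,0],[0,0.002,0,0,0,0,0],[0,0.001,0,0,0,0,0],[0,0.001,0,0,0,0,0],[0,0,0,0,0,0,0],[0,0,0,0,0,0,0],[0,0,0,0,0,0,0],[0,0,0,0,0,0,0]]}}

```text
time_s: 19.45
ee_pos: [0.5854, -0.2002, 0.0345]
eef_rot: [3.142, -0.0, -0.055]
force: [0.1, 0.0, -0.8]
grip_width: 0.0006
grip_force: 0.0
```

Emit:
{"fn": "servo_tool", "kwargs": {"plan": [[0,0.001,0,0,0,0,0],[0,0.001,0,0,0,0,0],[0,0.001,0,0,0,0,0],[0,0,0,0,0,0,0],[0,0.001,0,0,0,0,0],[0,0,0,0,0,0,0],[0,0,0,0,0,0,0],[0,0,0,0,0,0,0]]}}

```text
time_s: 20.45
ee_pos: [0.5893, -0.2005, 0.0344]
eef_rot: [3.142, -0.0, -0.055]
force: [-0.3, 0.2, -0.7]
grip_width: 0.0007
grip_force: 0.2
```

```bash
python3 - <<'E'
from h import *
o=ctrl.get_obs(); print(o["ee_pos"],o["force"]); print(dtool(cab(-.144,-.27,.035),YAW)[0])
E
```

```text
[ 0.58928977 -0.20049442  0.03441671] [-0.26059015  0.21202886 -0.71953234]
[-0.00130799  0.00015366 -0.00058343]
```

Emit:
{"fn": "servo_tool", "kwargs": {"plan": [[0,0.001,0,0,0,0,0],[0,0.001,0,0,0,0,0],[0,0,0,0,0,0,0],[0,0.001,0,0,0,0,0],[0,0,0,0,0,0,0],[0,0,0,0,0,0,0],[0,0,0,0,0,0,0],[0,0,0,0,0,0,0]]}}

```text
time_s: 21.45
ee_pos: [0.5897, -0.2005, 0.0344]
eef_rot: [-3.141, 0.006, -0.055]
force: [-22.9, 1.6, 13.4]
grip_width: 0.0009
grip_force: 11.7
```

Emit:
{"fn": "servo_tool", "kwargs": {"plan": [[0,0.001,0,0,0,0,0],[0,0.001,0,0,0,0,0],[0,0,0,0,0,0,0],[0,0,0,0,0,0,0],[0,0,0,0,0,0,0],[0,0,0,0,0,0,0],[0,0,0,0,0,0,0],[0,0,0,0,0,0,0]]}}

```text
time_s: 22.45
ee_pos: [0.5898, -0.2005, 0.0344]
eef_rot: [-3.14, 0.011, -0.055]
force: [-41.1, 4.0, 23.3]
grip_width: 0.0005
grip_force: 20.2
```

The drawer is at its stop: the force rose to 23, then 41 N with no further travel. Back off, rise and head for the handle.

Emit:
{"fn": "servo_tool", "kwargs": {"plan": [[0,-0.01,0,0,0,0,0],[0,-0.03,0,0,0,0,0],[0,-0.04,0,0,0,0,0],[0,-0.04,0,-0.02,0,0,0],[60,-0.02,0,-0.05,0,0,0],[60,0,-0.01,-0.055,0,0,0],[60,0,-0.02,-0.055,0,0,0],[60,0,-0.02,-0.055,0,0,0]]}}

```text
time_s: 23.45
ee_pos: [0.457, -0.1425, 0.2715]
eef_rot: [3.141, -0.001, -0.055]
force: [-0.5, -0.2, 0.0]
grip_width: 0.0371
grip_force: 0.0
```

Emit:
{"fn": "servo_tool", "kwargs": {"plan": [[60,0,0,-0.05,0,0,-0.12],[60,0,0,-0.03,0,0,-0.17],[60,0,0,-0.01,0,0,-0.17],[60,0,0,0,0,0,-0.17],[60,0,0,0,0,0,-0.17],[60,0,0,0,0,0,-0.17],[60,0,0,0,0,0,-0.17],[60,0,0,0,0,0,-0.17]]}}

```text
time_s: 24.45
ee_pos: [0.4573, -0.1431, 0.3595]
eef_rot: [3.141, -0.0, 1.261]
force: [-0.1, 0.2, 0.2]
grip_width: 0.0565
grip_force: 0.0
```

```bash
python3 - <<'E'
from h import *
o=ctrl.get_obs(); print(o["ee_pos"],o["eef_rot"],o["force"]); t=cab(-.125,0,.30); print(t,dtool(t,YAW+np.pi/2))
yaw=-.055; c,s=np.cos(yaw),np.sin(yaw)
for n in("top","scene"):
    a,W=grab(n); p=a.astype(int)
    q=(W[...,:2]-O)@np.array([[c,-s],[s,c]]); z=W[...,2]
    f=(abs(q[...,1]+.25)<.07)&(q[...,0]<-.1)&(q[...,0]>-.3)&(z>.03)&(z<.095)&(p[...,0]>1.8*p[...,1])
    if f.any(): print(n,f.sum(),np.percentile(q[f][:,0],[5,50,95]))
    h=(z>.255)&(z<.285)&(abs(q[...,0]+.125)<.04)&(abs(q[...,1])<.08)&(p.sum(-1)<150)
    if h.any(): print(" handle",h.sum(),cv2.minAreaRect(q[h].astype(np.float32)*1000),np.percentile(z[h],[50,95]))
E
```

```text
[ 0.45730806 -0.14308461  0.35954395] [ 3.14080768e+00 -1.12439148e-04  1.26052118e+00] [-0.12586405  0.1749553   0.2058211 ]
[np.float64(0.6217890148453002), np.float64(0.06797153437838346), 0.3] (array([0.25119087, 0.09214033, 0.05964454]), array([ 7.95056076e-04, -1.16359603e-05, -2.55275179e-01]))
top 22 [-0.11544248 -0.11484661 -0.11451372]
 handle 174 ((-124.7952880859375, 0.2750205993652344), (119.25141906738281, 14.064750671386719), 89.66291809082031) [0.27134765 0.27594948]
 handle 132 ((-124.44121551513672, -2.4632034301757812), (118.22492980957031, 13.314360618591309), 89.59396362304688) [0.27244335 0.27704869]
```

Emit:
{"fn": "servo_tool", "kwargs": {"plan": [[60,0.042,0.0153,0,0,0,0],[60,0.042,0.0153,0,0,0,0],[60,0.042,0.0153,0,0,0,0],[60,0.042,0.0153,0,0,0,0],[60,0.042,0.0153,0,0,0,0],[60,0.041,0.0153,0,0,0,0],[60,0,0,0,0,0,-0.128],[60,0,0,0,0,0,-0.128]]}}

```text
time_s: 25.55
ee_pos: [0.6228, 0.0675, 0.3589]
eef_rot: [-3.141, -0.0, 1.511]
force: [0.1, -0.5, 0.0]
grip_width: 0.0565
grip_force: 0.0
```

```bash
python3 - <<'E'
from h import *
o=ctrl.get_obs(); print(o["ee_pos"],o["eef_rot"],o["force"]); t=cab(-.125,0,.247); print(t,dtool(t,YAW+np.pi/2))
E
```

```text
[0.6227638  0.06749191 0.35889857] [-3.14117052e+00 -4.69976555e-08  1.51108977e+00] [ 0.11673485 -0.50659884  0.01933077]
[np.float64(0.6217890148453002), np.float64(0.06797153437838346), 0.247] (array([ 0.0004206 , -0.00095443,  0.11189898]), array([-4.22130683e-04, -1.04039173e-06, -4.70656170e-03]))
```

Emit:
{"fn": "servo_tool", "kwargs": {"plan": [[60,0,-0.001,0.02,0,0,0],[60,0,0,0.02,0,0,0],[60,0,0,0.02,0,0,0],[60,0,0,0.02,0,0,0],[60,0,0,0.018,0,0,0],[60,0,0,0.01,0,0,0],[60,0,0,0.004,0,0,0],[60,0,0,0,0,0,0]]}}

```text
time_s: 26.55
ee_pos: [0.6216, 0.067, 0.2478]
eef_rot: [3.141, -0.0, 1.51]
force: [0.2, 0.4, -0.1]
grip_width: 0.0564
grip_force: 0.0
```

Emit:
{"fn": "servo_tool", "kwargs": {"plan": [[0,0,0,0,0,0,0],[0,0,0,0,0,0,0],[0,0,0,0,0,0,0],[0,0,0,0,0,0,0],[0,0,0,0,0,0,0],[0,0,0,0,0,0,0],[0,0,0,0,0,0,0],[0,0,0,0,0,0,0]], "force": 50}}

```text
time_s: 27.55
ee_pos: [0.6204, 0.0671, 0.2474]
eef_rot: [-3.139, 0.0, 1.511]
force: [-9.6, 0.0, 3.1]
grip_width: 0.0126
grip_force: 50.0
```

The handle is gripped. Next is a slow pull.

Emit:
{"fn": "servo_tool", "kwargs": {"plan": [[0,0,0,-0.001,0,0,0],[0,0,0,-0.001,0,0,0],[0,0,0,-0.001,0,0,0],[0,0,0,-0.0005,0,0,0],[0,0,0,-0.0005,0,0,0],[0,0,0,0,0,0,0],[0,0,0,0,0,0,0],[0,0,0,0,0,0,0]], "force": 60}}

```text
time_s: 28.55
ee_pos: [0.6209, 0.067, 0.2503]
eef_rot: [-3.139, 0.0, 1.511]
force: [-5.0, 0.1, -14.5]
grip_width: 0.0126
grip_force: 60.0
```

Emit:
{"fn": "servo_tool", "kwargs": {"plan": [[0,0,0.0005,-0.001,0,0,0],[0,0,0,-0.001,0,0,0],[0,0,0.0005,-0.001,0,0,0],[0,0,0,-0.001,0,0,0],[0,0,0.0005,-0.001,0,0,0],[0,0,0,0,0,0,0],[0,0,0,0,0,0,0],[0,0,0,0,0,0,0]]}}

```text
time_s: 29.55
ee_pos: [0.6218, 0.067, 0.2555]
eef_rot: [-3.137, 0.0, 1.511]
force: [-10.6, 0.2, -12.2]
grip_width: 0.0126
grip_force: 60.0
```

Emit:
{"fn": "servo_tool", "kwargs": {"plan": [[0,0,0.0005,-0.001,0,0,0],[0,0,0.0005,-0.001,0,0,0],[0,0,0.0005,-0.001,0,0,0],[0,0,0.0005,-0.001,0,0,0],[0,0,0.0005,-0.001,0,0,0],[0,0,0,-0.001,0,0,0],[0,0,0,0,0,0,0],[0,0,0,0,0,0,0]]}}

```text
time_s: 30.55
ee_pos: [0.6234, 0.0669, 0.263]
eef_rot: [-3.136, 0.0, 1.511]
force: [-24.3, -0.5, 0.3]
grip_width: 0.0123
grip_force: 60.0
```

```bash
cat > lid.py <<'E'
from h import *
o=ctrl.get_obs(); print(o["ee_pos"],o["eef_rot"],o["force"],o["grip_width"])
c,s=np.cos(YAW),np.sin(YAW)
for n in("top","scene"):
    a,W=grab(n); p=a.astype(int); q=(W[...,:2]-O)@np.array([[c,-s],[s,c]]); z=W[...,2]
    m=(z>.2)&(z<.33)&(abs(q[...,0])<.16)&(abs(q[...,1])<.17)&(p[...,0]>1.8*p[...,1])&(p[...,0]>70)
    X=q[m][:,0]; Z=z[m]; k=np.polyfit(X,Z,1); r=abs(Z-np.polyval(k,X))<.008; k=np.polyfit(X[r],Z[r],1)
    print(n,m.sum(),"slope",k[0],"lid origin z",np.polyval(k,-.155)-.012)
    if n=="scene": save("lid_%d.png"%(o["time_s"]*10),cv2.resize(a[120:320,230:450],None,fx=3,fy=3,interpolation=cv2.INTER_CUBIC))
E
python3 lid.py
```

```text
[0.62342549 0.06687307 0.26302438] [-3.13642793e+00  3.92386947e-04  1.51103255e+00] [-24.27330119  -0.47911865   0.28179178] 0.012295457692684596
top 4198 slope -0.05473923347776068 lid origin z 0.23741674710319613
scene 3505 slope -0.05599217135901544 lid origin z 0.23850192715173735
```

It's broken free and held: the lid's front edge is about 18 mm open. The -24 N side force shows x slightly over-driven, so I'll continue with a straight lift.

Emit:
{"fn": "servo_tool", "kwargs": {"plan": [[0,0,-0.001,-0.001,0,0,0],[0,0,-0.0005,-0.0015,0,0,0],[0,0,0,-0.0015,0,0,0],[0,0,0,-0.0015,0,0,0],[0,0,0,-0.0015,0,0,0],[0,0,0,-0.0015,0,0,0],[0,0,0,-0.0015,0,0,0],[0,0,0,-0.001,0,0,0]]}}

```text
time_s: 31.65
ee_pos: [0.626, 0.0665, 0.2736]
eef_rot: [3.136, -0.0, 1.51]
force: [20.8, 0.2, -12.4]
grip_width: 0.0128
grip_force: 60.0
```

Emit:
{"fn": "servo_tool", "kwargs": {"plan": [[0,0,0.0002,-0.0015,0,0,0],[0,0,0.0002,-0.0015,0,0,0],[0,0,0.0002,-0.0015,0,0,0],[0,0,0.0002,-0.0015,0,0,0],[0,0,0.0002,-0.0015,0,0,0],[0,0,0,-0.001,0,0,0],[0,0,0,0,0,0,0],[0,0,0,0,0,0,0]]}}

```text
time_s: 32.65
ee_pos: [0.6283, 0.0665, 0.2817]
eef_rot: [3.133, -0.001, 1.51]
force: [32.2, 1.4, -16.5]
grip_width: 0.0125
grip_force: 60.0
```

```bash
python3 lid.py; ls pics
```

```text
[0.62827789 0.06647809 0.28168285] [ 3.13284888e+00 -5.63957536e-04  1.51027563e+00] [ 32.16272022   1.37278928 -16.53634915] 0.012458795275375628
top 4160 slope -0.12510727274155892 lid origin z 0.2592753212753945
scene 3549 slope -0.12465457072719584 lid origin z 0.2601242988471434
carry.png
crop1.png
grasp1.png
lid_305.png
lid_326.png
placed.png
scene0.png
top0.png
```

The lid is at 0.26 m as wanted. I'll ease the +32 N side force by 2 mm in x.

Emit:
{"fn": "servo_tool", "kwargs": {"plan": [[0,0,0.001,0,0,0,0],[0,0,0.001,0,0,0,0],[0,0,0,0,0,0,0],[0,0,0,0,0,0,0],[0,0,0,0,0,0,0],[0,0,0,0,0,0,0],[0,0,0,0,0,0,0],[0,0,0,0,0,0,0]]}}

```text
time_s: 33.75
ee_pos: [0.6284, 0.0665, 0.2819]
eef_rot: [3.138, -0.0, 1.511]
force: [13.4, -0.3, -10.3]
grip_width: 0.0123
grip_force: 60.0
```

```bash
python3 lid.py; ls pics | grep lid
```

```text
[0.62835305 0.06646764 0.2818758 ] [ 3.13797975e+00 -1.71431543e-04  1.51053285e+00] [ 13.4496633   -0.3025996  -10.26539427] 0.012328702320176015
top 4151 slope -0.12581668032723767 lid origin z 0.2594410939612167
scene 3536 slope -0.12601066812565187 lid origin z 0.2603721278810255
lid_305.png
lid_326.png
lid_337.png
```

View pics/lid_337.png

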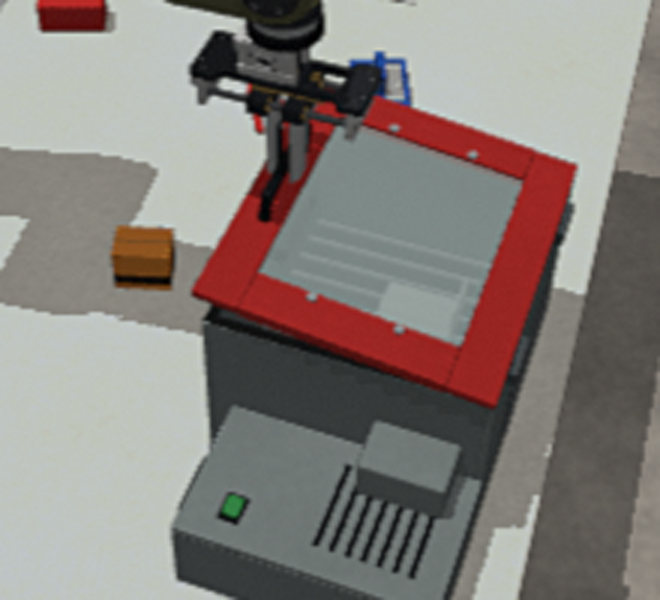

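The picture shows the fingers on the handle at (283,165), the lid ajar at its front edge by (205,310), and the drawer home. Handing in.

```bash
python3 -c "
from station import ctrl
print(ctrl.hand_in())"
```

```text
the job is handed in; nothing more can be done
None
```

The job is handed in at about 34 s on the robot's clock: the cassette went into the drawer flat and centred, the drawer was pushed to its stop, and the gripper still holds the lid about 4 cm open by its handle; the hand-in returned no verdict.

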